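# Lever up the flap of a ball chute

## Task

Press down the middle of the black rubber pad at the long end of the resting lever with closed fingertips, so that its short end raises the heavy yellow flap, and keep it pressed until both steel balls have rolled under the flap to the lower end of the chute. Then ease the pad back up so that the flap closes gently without slamming, and leave the lever lying on its fulcrum as you found it. Only press the lever, never grip or lift it; do not touch the flap or the balls, and leave the tape measure, bearing and nut alone.

Things in the scene. Friction and masses are not known exactly. Their poses are not given: they have to be found in the camera images.
- stand: Grey steel stand fixed to the bench, 260 x 445 mm, 120 mm high, with a 34 mm wide aluminium chute. Origin on the bench under the flap's tongue. x points up the chute (balls roll to -x, roughly to the robot, to a rubber buffer at x = -160 mm), -y along the lever to its long end (roughly to the robot's right), z up. Fulcrum: 16 mm rod along x at y = -150, z = 97 mm between two 122 mm high posts.
- flap (a joint): Hinge of the heavy yellow flap over the upper chute: 0 is shut, grows as it is raised, rad. A tongue under it holds the balls back; they run free from about 0.22; with the pad pressed right down onto the rubber stop it reads about 0.36. It falls shut by its own weight and carries the lever's long end back up.
- flap_plate: The yellow slab of the flap itself, 120 x 182 x 24 mm, about 3.5 kg; when shut its top is 121 mm above the bench and it spans stand x = -32 to +88, y = -82 to +100 mm. Origin on its hinge line (stand y = +100 mm), at half its thickness.
- pad_top (a point): Centre of the top face of the black ribbed rubber pad (74 mm across the lever, 46 mm along it) at the long end of the lever. At rest about 186 mm above the bench; pressed right down about 140 mm lower. Pressing takes about 5 to 13 N. The pad lies 230 mm from the fulcrum and the short end 100 mm beyond it.
- lever_saddle (a point): Point of the loose steel lever (flat bar 36 x 10 mm, 370 mm long, 0.35 kg) in the notch that sits over the fulcrum rod, on the rod's axis. The lever lies loosely on the greased rod, its short end under the flap's free edge, its long end raised 0.30 rad.
- ball_0_center (a point): Centre of the first steel ball, 28 mm in diameter, which rests in the chute against the flap's tongue. At the buffer it lies at stand x = -143 mm.
- ball_1_center (a point): Centre of the second steel ball, 28 mm in diameter, behind the first. At rest behind the first at the bottom it lies at stand x = -115 mm.
- ball_0: The first steel ball (the frame turns as it rolls).
- ball_1: The second steel ball (the frame turns as it rolls).
- tape_measure: Yellow tape measure, 34 x 78 x 60 mm, standing loose on the bench; origin under its centre. To be left alone.
- loose_bearing: Grey ball bearing, 62 mm across and 16 mm high, lying loose on the bench; origin under its centre. To be left alone.
- big_nut: Bright hexagon nut, 36 x 41 x 19 mm, lying loose on the bench; origin under its centre. To be left alone.
- lever: The whole loose lever; origin at the saddle point on the fulcrum rod's axis, z up and -y along the lever to the long end when at rest.

How it is judged:
By the outcome, as a careful person would: the job done as asked, in the order asked, and still so for the second after the job is handed in, with the robot touching nothing.
It also fails if it takes over 35 s, if anything falls off the work surface, if the arm or the gripper's body presses on something with over 40 N, if the wrist force passes 120 N, or if a joint passes its speed limit or range.

## Robot

A 6-joint arm with a two-finger parallel gripper is mounted at the origin on a cart in front of the work surface, level with it; the furniture and walls round the work are solid. World frame = base frame: x ahead of the robot, y to its left, z up, the work surface at z = 0. Lengths are in m, angles in rad, forces in N, time in s.
With the tool pointing down it reaches from about 0.35 to 1 m from the base axis. Payload 7.1 kg.
Tool frame: the origin (TCP) lies between the finger pads; the fingertips stand 22 mm ahead of it and the grasp point (between the pads) lies 3 mm ahead of it; x points along the fingers, y is the direction in which the jaws open and shut, and the axes are right-handed (so a half turn about x gives the same grasp; the last joint's range is limited). The gripper opens to 85 mm and grips with 20 to 120 N. Pads are 22 mm wide; open, the fingers measure 114 mm over their backs; the gripper's body (76 mm by 85 mm) begins 54 mm behind the grasp point. The pads swing forward as they close: fully open they stand 13 mm farther back than shut.
Start: joints at [-1.189, 0.423, 1.63, -0, 1.089, -0.019], TCP at [0.244, -0.575, 0.253] pointing down, gripper open.
Joint ranges: [-3, 3], [-0.9, 2.11], [0.09, 2.58], [-1.31, 4.45], [0.11, 2.69], [-2.54, 2.54]. Speed limits (rad/s): [2.39, 2.39, 3.01, 3.14, 3.14, 3.14].

## Interface

Orientations are given as a rotation vector (axis times angle).
In Python, from rig import manip gives the robot as it stands. The module is installed in compiled form; this text tells all that it offers. Calls block until the motion is done:
- manip.move_to(position, orientation): joint-space move of the TCP to a pose.
- manip.servo_line(position, orientation=None, rate=0.15): straight line of the TCP; orientation=None keeps the orientation; rate is the mean speed in m/s.
- manip.set_joints(angles): joint-space move.
- manip.command_gripper(opening, f_grip=None): finger opening in m; f_grip is the grip in N (None keeps the last); returns when the fingers have stopped.
- manip.hold(seconds).
- manip.solve_ik(position, orientation): joint angles nearest the present ones, or None.
- manip.camera(name): name is "side" or "top"; returns a dict with "image" (420x560x3 uint8, red, green, blue), "fx", "fy", "cx", "cy" (pixels), "cam_to_world" (4x4, takes a point from camera to world coordinates). Camera axes: x right, y down, z forward; pixel columns grow to the right and rows downward; lengths in m; the calibration is good to about 2 mm. A picture is of the moment at which its call begins. There is no depth.
A pose or a line that the arm cannot do raises manip.IKError and nothing moves.
- manip.sign_off(): hands the job in, once; it reports no verdict.
Readings, each from a call of its own:
- manip.get_time(): time.
- manip.get_joint_positions(): joint angles.
- manip.get_joint_vel(): joint speeds.
- manip.get_tau(): joint torques, N m.
- manip.get_position(): TCP position.
- manip.get_ee_rot(): TCP orientation.
- manip.get_contact_force(): force on the tool from outside, world axes, zero at the start.
- manip.get_torque(): the same for the moment, N m.
- manip.get_width(): finger opening in m.
Only numpy, scipy, OpenCV 4.12 (cv2) and the standard library are available. Lean on these libraries where they do the work, as an engineer would, in place of code of your own. Each camera call takes 0.05 s, during which the arm holds its last target.

## Working session

There is one attempt and no reset: what is moved stays moved. The work goes in short steps, each a Python script; the robot and the scene stay as the last script left them, time stands still between calls to the robot, and variables do not carry over. Pictures are saved under pics/ and viewed, and the job is handed in when it is done.

```bash
mkdir -p pics; ls; python3 - <<'E'
from rig import manip
import cv2,numpy as np
for n in("side","top"):
    c=manip.camera(n); cv2.imwrite(f"pics/{n}0.png",c["image"][:,:,::-1])
    print(n,c["fx"],c["fy"],c["cx"],c["cy"]);print(np.round(c["cam_to_world"],4).tolist())
    np.savez(n+"0.npz",**c)
print(manip.get_time(),manip.get_position(),manip.get_ee_rot(),manip.get_width(),manip.get_contact_force())
E
```

```text
pics
side 502.5585021939969 502.5585021939969 270.0510714258898 212.94113652197365
[[0.9727, -0.0989, 0.2099, 0.2756], [-0.2319, -0.383, 0.8942, -1.1489], [-0.0081, -0.9184, -0.3955, 0.5962], [0.0, 0.0, 0.0, 1.0]]
top 432.6572948224606 432.6572948224606 280.9524942454213 206.01296068943685
[[-0.0062, -0.9814, 0.1921, 0.3138], [-1.0, 0.0047, -0.0087, -0.084], [0.0076, -0.1921, -0.9813, 1.1451], [0.0, 0.0, 0.0, 1.0]]
0.1 [ 0.24367459 -0.57503058  0.25261876] [ 2.00145712  0.40801612 -2.0020307 ] 0.08519639770688821 [0.05631971 0.06754644 0.18777314]
```

View pics/side0.png

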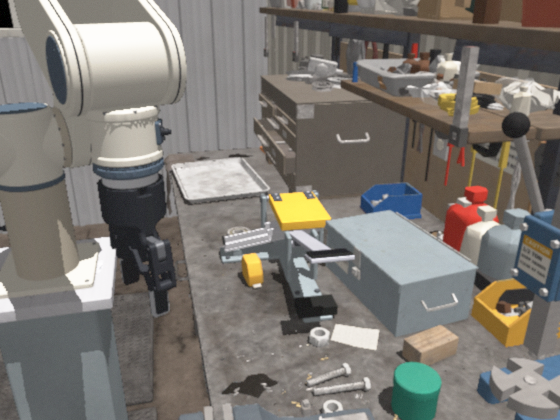

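View pics/top0.png

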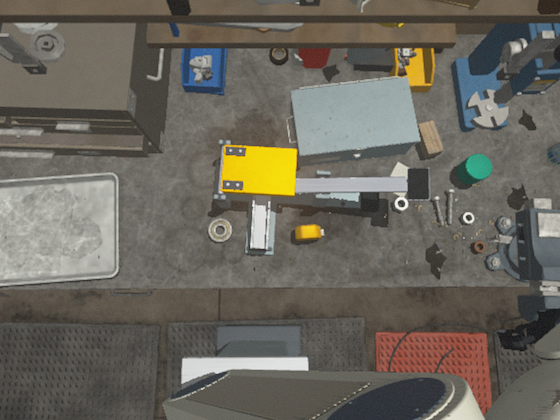

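```bash
cat > h.py <<'E'
import numpy as np,cv2
def ray(c,u,v):
    M=c["cam_to_world"];d=M[:3,:3]@np.array([(u-c["cx"])/c["fx"],(v-c["cy"])/c["fy"],1.]);return M[:3,3],d
def onz(c,u,v,z):
    o,d=ray(c,u,v);return o+d*(z-o[2])/d[2]
def proj(c,p):
    M=c["cam_to_world"];q=M[:3,:3].T@(np.asarray(p)-M[:3,3]);return c["fx"]*q[0]/q[2]+c["cx"],c["fy"]*q[1]/q[2]+c["cy"]
def crop(c,x0,y0,x1,y1,s,fn):
    cv2.imwrite(fn,cv2.resize(c["image"][y0:y1,x0:x1,::-1],None,fx=s,fy=s,interpolation=cv2.INTER_CUBIC))
E
python3 - <<'E'
from h import *
t=dict(np.load("top0.npz"));s=dict(np.load("side0.npz"))
crop(t,200,130,440,260,3.3,"pics/topc.png");crop(s,210,180,370,340,3.7,"pics/sidec.png")
hsv=cv2.cvtColor(t["image"],cv2.COLOR_RGB2HSV)
m=cv2.inRange(hsv,(20,150,120),(35,255,255))
n,l,st,ce=cv2.connectedComponentsWithStats(m)
for i in range(1,n):
    if st[i,4]>50: print(st[i],ce[i])
m2=np.zeros_like(m);m2[140:205,215:300]=m[140:205,215:300]
r=cv2.minAreaRect(cv2.findNonZero(m2));b=cv2.boxPoints(r);print(r)
for q in b: print(q,onz(t,*q,.121))
g=hsv[165:205,400:435,2];print(g[::2,::2])
E
```

```text
[394  48   5  28  78] [395.96153846  60.84615385]
[405  48  30  39 661] [418.65506808  68.77609682]
[ 221  145   76   51 3165] [261.6271722  170.00663507]
[295 225  26  14 318] [307.55031447 231.59433962]
((258.87969970703125, 169.73513793945312), (74.13668823242188, 47.82134246826172), 3.468229293823242)
[220.43277 191.35957] [0.55122423 0.05352226 0.121     ]
[223.32571 143.62581] [0.67261324 0.04885898 0.121     ]
[297.32663 148.1107 ] [ 0.66030629 -0.1345303   0.121     ]
[294.4337  195.84447] [ 0.5392704  -0.12588003  0.121     ]
[[212 212 174  95 104 116 117 116 116 110 113 110 101  98 100  99 100 102]
 [208 207 210 216 171 117 114  98 111 108 109 105  87 109 134  99 105 101]
 [209 203 205 210  81  50  58  56  55  52  55  51  56  55 100 100 105 105]
 [208 205 211 212  62  56  59  60  58  62  60  59  60  54 105 101 106 113]
 [209 206 207 213  64  60  59  57  55  52  55  58  56  54 106 108 108 106]
 [210 207 209 213  60  57  61  56  58  55  63  60  60  59 103 111 113 116]
 [170 173 170 207  63  53  60  61  66  62  62  57  59  57  99 120 117 117]
 [188 192 188 174  67  59  58  58 
[... 241 characters left out ...]
 58  57 103 120 115 115]
 [187 188 188 194  56  58  57  55  58  52  62  60  61  55 103 128 109 112]
 [191 193 195 197  59  55  56  61  53  61  59  56  58  55  76 129 120 114]
 [136 130 130 136  56  52  62  58  58  60  59  59  57  54  69 129 117 114]
 [206 210 212 137  61  58  56  58  56  60  61  58  57  57  77 126 111 112]
 [206 209 188  98  61  60  58  58  54  55  54  59  57  60  74 125 107 107]
 [228 223 167 102  61  56  60  55  52  58  59  55  51  54  76 127 108 139]
 [224 221 248 185 111 125 106 116 128 100 128 127  90 126 151  91  99 115]
 [ 65  76 197 246 101  95  99  96  92  95 101 102 105 105 111  76  57  71]
 [ 68  60  73 248 146  97  99  94 104 103 110 113 112 117 110 115  84  62]]
```

View pics/topc.png

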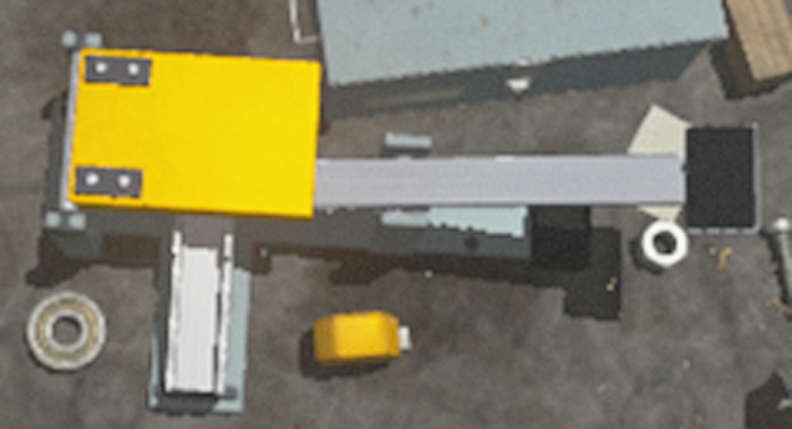

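View pics/sidec.png

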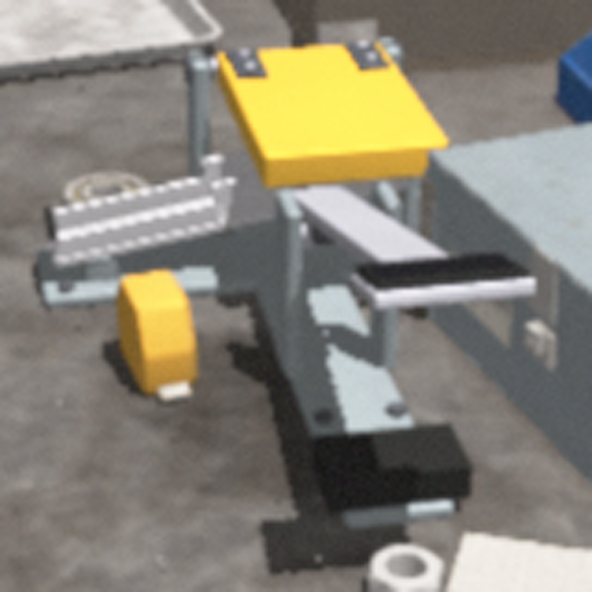

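```bash
python3 - <<'E'
from h import *
t=dict(np.load("top0.npz"));s=dict(np.load("side0.npz"))
def tri(a,b):
    o1,d1=ray(t,*a);o2,d2=ray(s,*b);A=np.c_[d1,-d2];k=np.linalg.lstsq(A,o2-o1,rcond=None)[0]
    p,q=o1+k[0]*d1,o2+k[1]*d2;return (p+q)/2,np.linalg.norm(p-q)
crop(s,300,190,490,340,4,"pics/box.png")
crop(t,280,70,440,220,4,"pics/boxt.png")
print("box corner guess",tri((419.7,141.5),(405,288)))
R=np.array([[.9978,.066],[-.066,.9978]]);o=np.array([.5773,-.0467])
st=lambda p:R.T@(np.array(p[:2])-o)
print("pad",onz(t,417.8,184,.186),st(onz(t,417.8,184,.186)))
for q in((407.5,168.5),(428,168.5),(428,199.5),(407.5,199.5)):print(onz(t,*q,.186))
# pad side: corners in crop
pc=np.mean([(360,268),(505,255),(535,275),(380,290)],0)/3.7+[210,180]
print(pc,tri((417.8,184),pc))
# nut, bearing,tape
for n,q,z in(("nut",(401,204),.019),("bearing",(220,230),.016),("tape",(307.5,231.6),.06)):print(n,onz(t,*q,z),st(onz(t,*q,z)))
E
```

```text
box corner guess (array([ 0.68518583, -0.44545695,  0.10946453]), np.float64(0.009133097029517387))
pad [ 0.55141005 -0.40582244  0.186     ] [-0.00213091 -0.36004111]
[ 0.58824829 -0.3845066   0.186     ]
[ 0.58805671 -0.43185322  0.186     ]
[ 0.51507885 -0.42661773  0.186     ]
[ 0.51529475 -0.37994074  0.186     ]
[330.27027027 253.51351351] (array([ 0.55540474, -0.40885426,  0.17886922]), np.float64(0.004415465933031837))
nut [ 0.53821893 -0.41337364  0.019     ] [-0.01479463 -0.36844631]
bearing [0.47139175 0.0666093  0.016     ] [-0.11315366  0.10607007]
tape [ 0.46003067 -0.16028063  0.06      ] [-0.10951502 -0.12107053]
```

View pics/box.png

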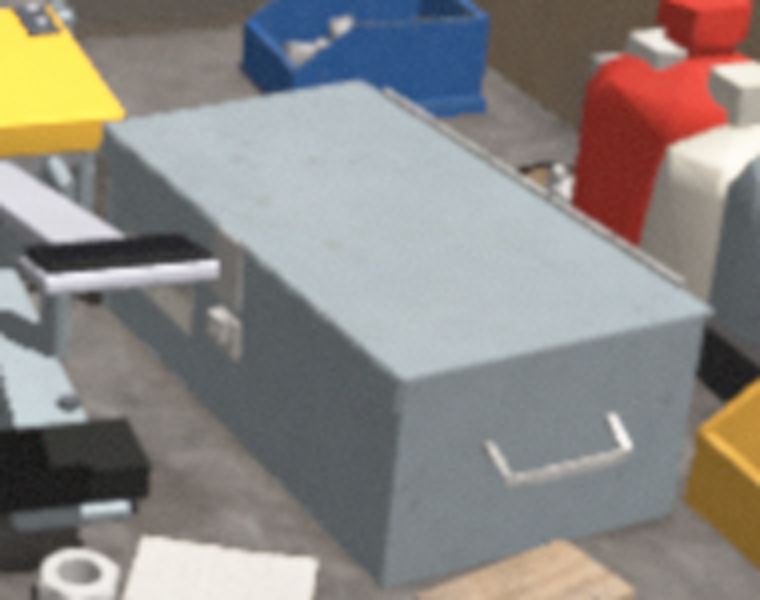

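View pics/boxt.png

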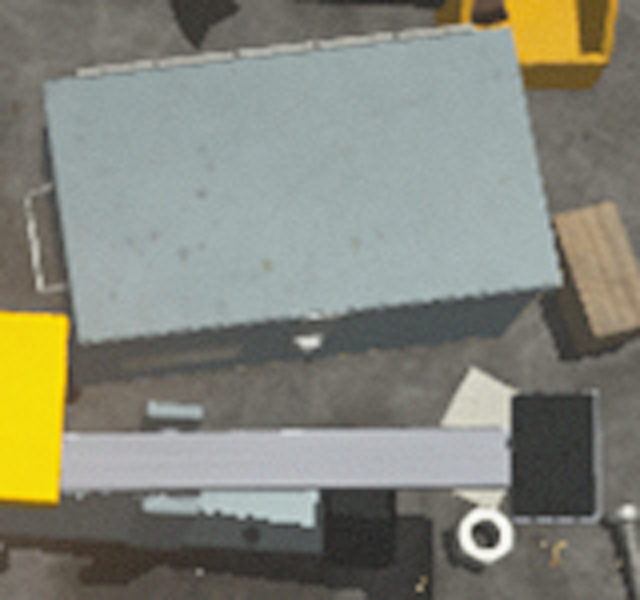

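```bash
cat >> h.py <<'E'
from scipy.spatial.transform import Rotation as Ro
yaw=-.066; XS=np.array([np.cos(yaw),np.sin(yaw),0]);YS=np.array([-np.sin(yaw),np.cos(yaw),0]);Z=np.array([0,0,1.])
P0=np.array([.553,-.4075,.186])  # pad at rest
def top(a): return np.array([-150-230*np.cos(a)+22*np.sin(a),97+230*np.sin(a)+22*np.cos(a)])/1e3
def pose(a,gap=0.,sgn=1,tip=.022):
    d=top(a)-top(.3); n=YS*np.sin(a)+Z*np.cos(a)
    p=P0+YS*d[0]+Z*d[1]+n*(tip+gap)
    x=-n;y=sgn*XS;z=np.cross(x,y)
    return p,Ro.from_matrix(np.c_[x,y,z]).as_rotvec()
E
python3 - <<'E'
from h import *
from rig import manip
print(Ro.from_rotvec(manip.get_ee_rot()).as_matrix().round(3))
for sg in(1,-1):
  for a,g in((.3,.06),(.3,0),(0,0),(-.25,0)):
    p,r=pose(a,g,sg);q=manip.solve_ik(p,r);print(sg,a,p.round(3),None if q is None else np.round(q,2))
E
```

```text
[[-0.001  0.39  -0.921]
 [ 0.001 -0.921 -0.39 ]
 [-1.    -0.001 -0.   ]]
1 0.3 [ 0.555 -0.383  0.264] [-0.51  0.44  1.61 -0.33  0.99 -0.28]
1 0.3 [ 0.553 -0.401  0.207] [-0.54  0.52  1.63 -0.35  0.89 -0.27]
1 0 [ 0.552 -0.424  0.141] [-0.67  0.65  1.53 -0.    0.96 -0.61]
1 -0.25 [ 0.552 -0.428  0.083] [-0.75  0.79  1.43  0.22  1.09 -0.8 ]
-1 0.3 [ 0.555 -0.383  0.264] None
-1 0.3 [ 0.553 -0.401  0.207] None
-1 0 [ 0.552 -0.424  0.141] [-0.67  0.65  1.53 -0.    0.96  2.54]
-1 -0.25 [ 0.552 -0.428  0.083] [-0.75  0.79  1.43  0.22  1.09  2.34]
```

```bash
python3 - <<'E'
from h import *
from rig import manip
manip.command_gripper(0.0,20)
manip.move_to(*pose(.3,.06)); print(manip.get_time(),manip.get_width(),manip.get_contact_force())
manip.servo_line(*pose(.3,.012),rate=.08)
print(manip.get_time(),manip.get_contact_force(),manip.get_position())
for n in("side","top"):
    c=manip.camera(n);np.savez(n+"1.npz",**c)
    u,v=proj(c,P0);print(n,u,v); x=int(u);y=int(v)
    crop(c,x-60,max(0,y-70),x+60,y+50,5,f"pics/{n}1.png")
E
```

```text
2.2333 8.959813877506e-05 [-0.07719098 -0.06980922  0.39056301]
2.9833 [ 0.71167954 -0.66481312 -0.07267923] [ 0.55379299 -0.39753605  0.21841509]
side 327.6625098889187 250.0817116407851
top 418.48454934935296 183.3217909167002
```

View pics/side1.png

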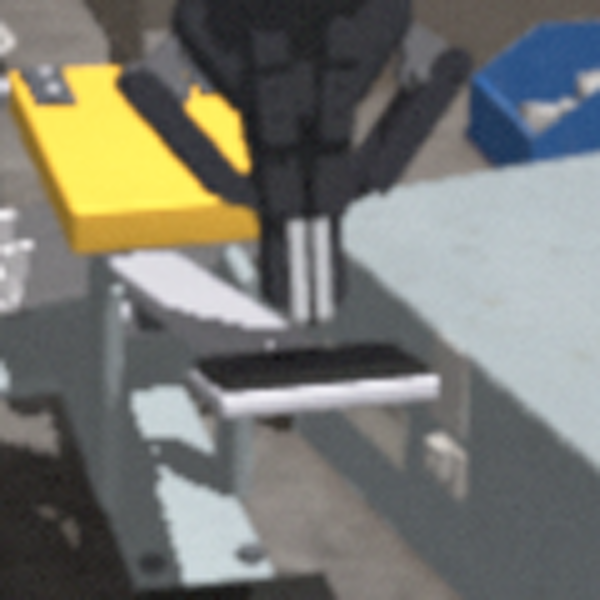

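View pics/top1.png

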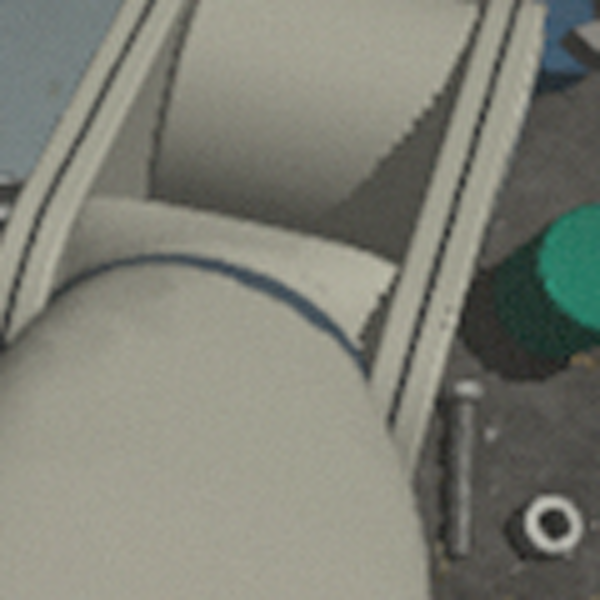

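```bash
python3 - <<'E'
from h import *
from rig import manip
f0=manip.get_contact_force()
for g in np.arange(.009,-.013,-.003):
    manip.servo_line(*pose(.3,g),rate=.03)
    f=manip.get_contact_force()-f0; print(round(g,3),f.round(2))
    if f[2]>1.5: break
c=manip.camera("side");np.savez("side2.npz",**c);u,v=proj(c,P0)
crop(c,int(u)-60,int(v)-70,int(u)+60,int(v)+50,5,"pics/side2.png")
print(manip.get_time(),manip.get_position())
E
```

```text
0.009 [0.68 0.21 0.68]
0.006 [-0.36  0.56  0.58]
0.003 [ 0.36 -0.79 -0.38]
-0.0 [-0.24  0.48  0.42]
-0.003 [0.6  4.   6.68]
4.3833 [ 0.55393271 -0.40189084  0.20517405]
```

View pics/side2.png

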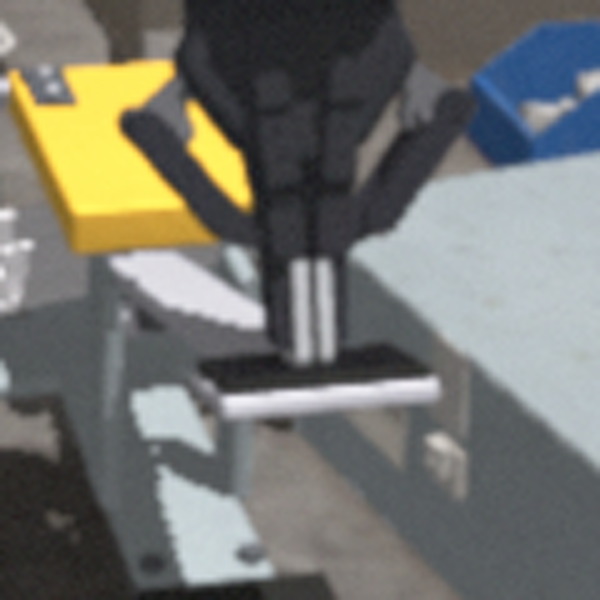

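```bash
python3 - <<'E'
from h import *
t=dict(np.load("top0.npz"));s=dict(np.load("side0.npz"))
d=-YS*np.cos(.3)+Z*np.sin(.3)
for c,n,x0,y0 in((t,"t",380,145),(s,"s",290,215)):
    im=cv2.resize(c["image"][y0:y0+80,x0:x0+80,::-1],None,fx=7,fy=7,interpolation=cv2.INTER_CUBIC)
    for P,col in((P0,(0,0,255)),):
        pts=[P+XS*a*.037+d*b*.023 for a,b in((-1,-1),(1,-1),(1,1),(-1,1))]+[P]
        q=np.array([proj(c,p) for p in pts]);print(n,q.round(1).tolist())
        k=((q-[x0,y0]+.5)*7).astype(int)
        cv2.polylines(im,[k[:4]],True,col,1);cv2.circle(im,k[4],3,col,-1)
    cv2.imwrite(f"pics/ov_{n}.png",im)
E
```

```text
t [[408.0, 199.2], [408.1, 168.0], [429.0, 167.5], [429.2, 199.1], [418.5, 183.3]]
s [[304.2, 249.6], [344.0, 246.2], [352.1, 250.6], [310.3, 254.3], [327.7, 250.1]]
```

View pics/ov_t.png

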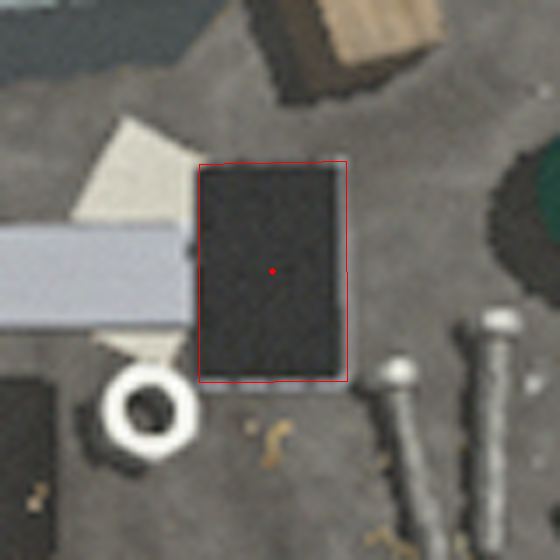

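View pics/ov_s.png

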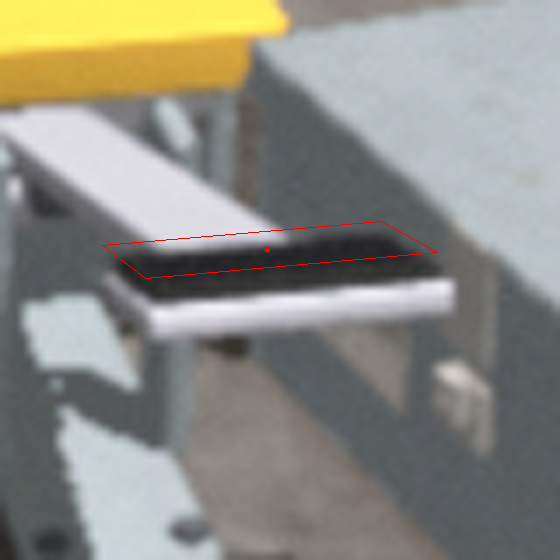

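```bash
sed -i 's/^P0=.*/P0=np.array([.553,-.4068,.1835])/' h.py; python3 - <<'E'
from h import *
from rig import manip
for a in(.2,.06,-.09,-.25):
    manip.servo_line(*pose(a,-.001),rate=.05)
    print(a,manip.get_time(),manip.get_contact_force().round(1),manip.get_position().round(3))
manip.hold(.6)
c=manip.camera("side");np.savez("side3.npz",**c);crop(c,210,180,370,330,4,"pics/side3.png")
manip.hold(1.0)
c=manip.camera("top");np.savez("top3.npz",**c);crop(c,200,130,440,260,3.3,"pics/top3.png")
c=manip.camera("side");crop(c,210,180,370,330,4,"pics/side4.png")
print(manip.get_time())
E
```

```text
0.2 5.0 [-0.1  1.3 10.4] [ 0.554 -0.411  0.184]
0.06 5.8083 [-0.8  0.   8.6] [ 0.553 -0.422  0.153]
-0.09 6.6583 [-0.7 -1.9  8.1] [ 0.553 -0.428  0.118]
-0.25 7.5583 [ 0.1 -4.7  4.1] [ 0.552 -0.428  0.08 ]
9.3083
```

View pics/side3.png

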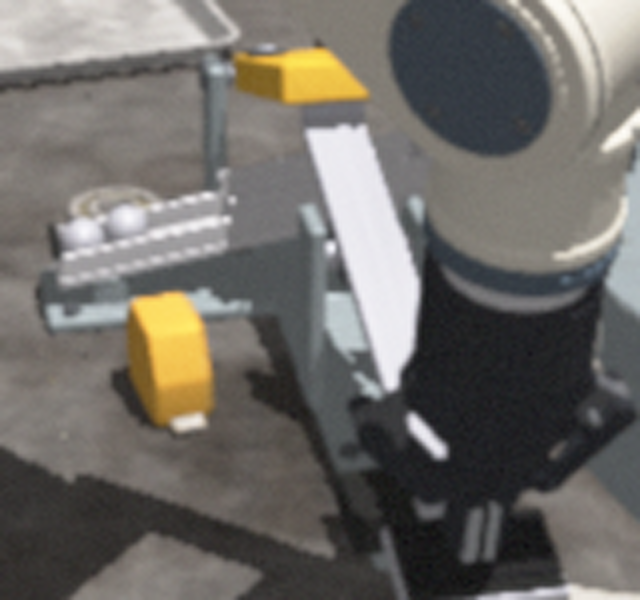

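View pics/side4.png

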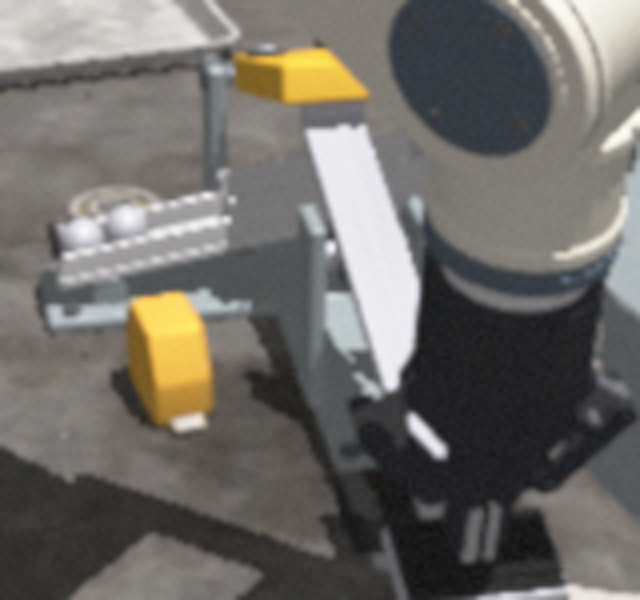

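View pics/top3.png

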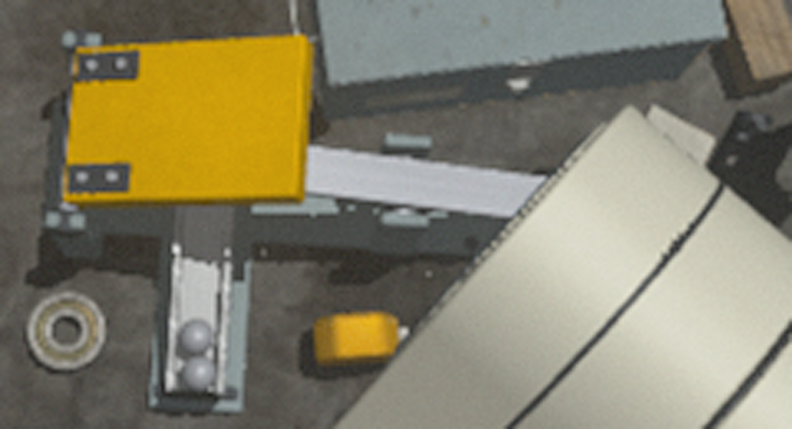

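```bash
python3 - <<'E'
from h import *
from rig import manip
t=dict(np.load("top3.npz"))
for z in(.05,.07,.09):
  print([ (round(float(d@XS),3),round(float(d@YS),3)) for q in((260,243.6),(259,232)) for d in [onz(t,*q,z)-[.5773,-.0467,z]]])
for a,r in((-.09,.045),(.06,.045),(.2,.035),(.265,.02),(.3,.01)):
    manip.servo_line(*pose(a,-.001),rate=r)
    print(a,manip.get_time(),manip.get_contact_force().round(1))
for g in(.003,.006):
    manip.servo_line(*pose(.3,g),rate=.01);print(g,manip.get_contact_force().round(1))
c=manip.camera("side");np.savez("side5.npz",**c);crop(c,210,180,370,330,4,"pics/side5.png")
print(manip.get_time())
E
```

```text
[(-0.146, -0.003), (-0.117, 0.002)]
[(-0.148, -0.004), (-0.119, 0.001)]
[(-0.15, -0.005), (-0.122, -0.0)]
-0.09 10.2917 [ 0.7 -3.   7.8]
0.06 11.225 [ 0.3 -1.3  8.9]
0.2 12.3083 [-0.2 -0.6 10.8]
0.265 13.2167 [-0.2  1.1 10.8]
0.3 14.1833 [0.8 2.1 9.1]
0.003 [ 0.1 -0.2  0.3]
0.006 [ 0.6 -0.5 -0.7]
15.2333
```

View pics/side5.png

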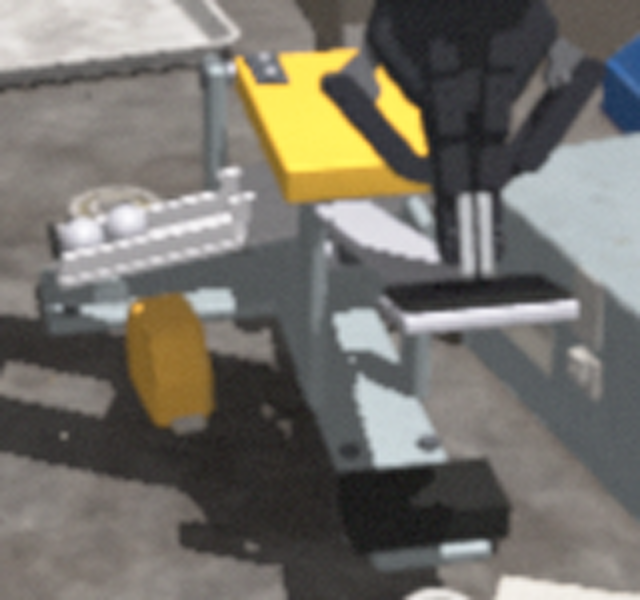

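```bash
python3 - <<'E'
from h import *
from rig import manip
p,r=pose(.3,.08);manip.servo_line(p,r,rate=.08)
manip.set_joints([-1.189,.423,1.63,0,1.089,-.019])
manip.hold(.3)
c=manip.camera("top");crop(c,200,130,440,260,3.3,"pics/top6.png")
a=dict(np.load("top0.npz"))["image"].astype(int);d=np.abs(a-c["image"]).max(2)
im=np.uint8(np.clip(d[130:260,200:440]*2,0,255));cv2.imwrite("pics/diff.png",cv2.resize(im,None,fx=3.3,fy=3.3))
c=manip.camera("side");crop(c,210,180,370,330,4,"pics/side6.png")
a=dict(np.load("side0.npz"))["image"].astype(int);print((np.abs(a-c["image"]).max(2)>60)[180:340,210:370].sum())
print(manip.get_time(),manip.get_contact_force())
E
```

```text
36
18.0917 [-0.41261125  0.35201991 -0.32024269]
```

View pics/top6.png

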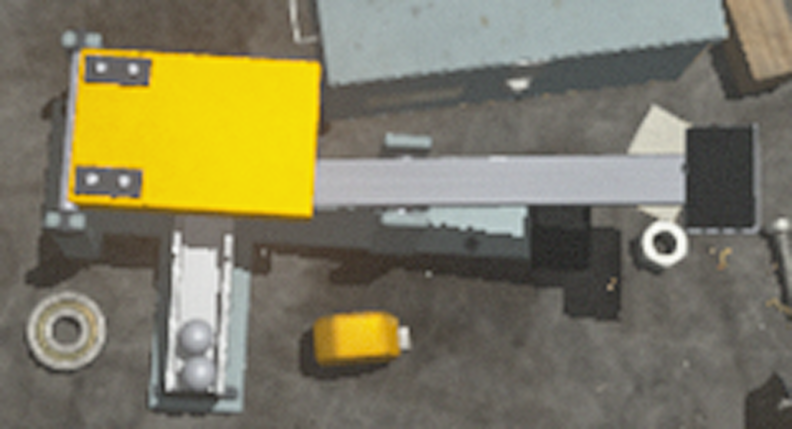

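View pics/diff.png

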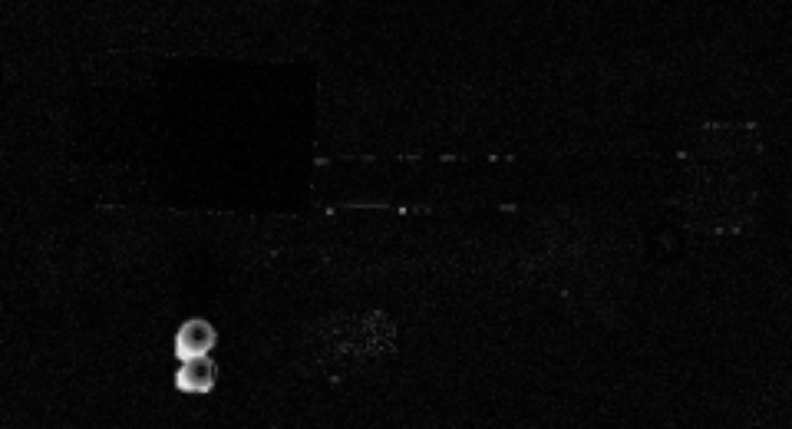

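The difference image shows only the two balls changed, now at the bottom of the chute (crop pixels (195,335) and (197,375)). The flap, lever, tape measure, bearing and nut match the first picture to about a pixel or better.

```bash
python3 -c "
from rig import manip
manip.sign_off();print(manip.get_time())"
```

```text
the job is handed in; nothing more can be done
the job is handed in; nothing more can be done
```

The job is done and handed in at about 18 s of the 35 s allowed. I pressed the middle of the pad down about 125 mm with closed fingertips, following the lever's arc and stopping short of the rubber stop. The contact force was about 6 to 11 N. Both balls rolled to the buffer, and I then eased the pad up at 0.045 m/s, slowing to 0.01 m/s, before lifting clear.

**Last checks:**
- **Balls:** they measured at stand x ≈ -148 and -119 mm, against the nominal -143 and -115 mm. The gap is a few millimetres, about what I expect from calibration and stand-pose error, and the pictures show them touching at the bottom.
- **Everything else:** the before/after difference image shows only the balls moved. The flap is shut, the lever is back on its fulcrum within about a pixel, and the tape measure, bearing and nut have not moved.
- **Touching:** the force reading was about zero once the arm had moved away.

**Disagreements:** the side camera put the pad a few millimetres lower than the top camera and the stated height implied. The fingers made contact at about z = 0.184 m, against 0.186 m stated, so I went by that. I did not measure the flap's closing speed directly; that it closed gently rests on the slow pad speed and the steady contact force.

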